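# Close the square griddle pan with its hook-in lid

### The job

Put the flat aluminium lid on the square griddle pan: hook the lid's tongue well under the steel lip on the pan's side opposite its long handle, with the lid's other end still raised, then swing that end down gently, without letting it fall, until the lid lies flat inside the rim, and let go. Leave the glass jar standing where it is.

Things in the scene. Friction and masses are not known exactly. Their poses are not given: they have to be found in the camera images.
- pan: Square dark cast-iron griddle pan, fixed. Origin: centre of its underside; z up, +x along its long handle (ends at x=258 mm). Inside 212 (x) by 200 (y); walls 6 thick, 50 high. A ledge inside, top at z=30, carries the lid. Bright steel lip over the ledge on the -x side: 140 wide (y), reaches in to x=-70, underside z=54, top z=62. The lid goes in only tongue first, tilted about 12 degrees.
- lid_handle (a point): Centre of the black bar handle of the pan's flat aluminium lid (0.35 to 0.55 kg), which lies on the counter. Point is 35 mm above the lid's underside, close above its centre of mass. Bar: 16 mm thick (x), 90 long (y), 22 high, its underside 18 mm above the plate. Axes: z is the lid's upward normal, -x points to its tongue.
- lid_tongue (a point): Middle of the tip of the lid's tongue, halfway through the 6 mm plate; 107 mm in -x and 32 mm below lid_handle (same axes). Lid is 190 mm long (x) in all: tongue 45 long, 80 wide; the plate behind it 160 wide, 130 at the far end.
- jar: Glass jar with steel screw-top lid, standing on the counter, 76 mm across, 106 mm high; origin: centre of its underside. Not to be disturbed. Also about, not listed and not needed: a round steel pot lid with black knob (154 mm across), a white lemon squeezer (86 mm high), a blue ceramic spoon rest.

How it is judged (in metres and radians):
On the way:
1. the tongue is hooked under the lip (at least 8 mm in, below it) while the lid's other end is still raised (lid tilted more than 4 degrees) (x of lid_tongue in the frame of pan below -0.078 m and z of lid_tongue in the frame of pan below 0.054 m and y of lid_tongue in the frame of pan between -0.06 and 0.06 m and angle between lid_handle's own z axis and vertical above 0.07 rad), for 0.1 s.
At the end, for the whole second after the job is handed in: The lid lies at rest on the pan's ledge inside the rim: flat within 3 degrees, its height within 7 mm of fully home, within 30 mm of the middle sideways, its tongue at least 8 mm under the lip; let go (x of lid_tongue in the frame of pan below -0.078 m and z of lid_tongue in the frame of pan below 0.04 m and z of lid_handle in the frame of pan between 0.058 and 0.072 m and y of lid_handle in the frame of pan between -0.03 and 0.03 m and angle between lid_handle's own z axis and vertical below 0.05 rad and linear speed of lid below 0.02 m/s); the robot touches nothing.
It fails at once if the jar is pushed more than 25 mm or tipped (distance of jar from where it was at the start of the episode above 0.025 m or angle between jar's own z axis and vertical above 0.3 rad).
It fails at once if the lid's raised end is let fall (it turns faster than 4 rad/s once the tongue is under the lip; a fall of 10 mm or less passes) (x of lid_tongue in the frame of pan below -0.07 m and distance between lid_tongue and pan below 0.13 m and angular speed of lid above 4 rad/s).
It also fails if it takes over 45 s, if anything falls off the work surface, if the arm or the gripper's body presses on something with over 40 N, if the wrist force passes 120 N, or if a joint passes its speed limit or range.

### The arm

A 6-joint arm with a two-finger parallel gripper is mounted at the origin on the work surface. World frame = base frame: x ahead of the robot, y to its left, z up, the work surface at z = 0. Lengths are in mm, angles in rad, forces in N, time in s.
With the tool pointing down it reaches from about 350 to 775 mm from the base axis. Payload 7.3 kg.
Tool frame: the origin (TCP) lies between the finger pads; the fingertips stand bot.tips_ahead ahead of it and the grasp point (between the pads) lies 6 mm ahead of it (bot.tips_ahead is the distance from the TCP to the fingertips, in mm); z points along the fingers, y is the line along which they close (so a half turn about z gives the same grasp; the last joint's range is limited). The gripper opens to 92 mm and grips with 3 to 60 N. Pads are 19 mm wide; open, the fingers measure 130 mm over their backs; the gripper's body (75 mm by 190 mm) begins 47 mm behind the grasp point.
Start: joints at [-0.146, 0.342, 1.524, -0, 1.275, -0.146], TCP at [525.017, 0.02, 251.741] pointing down, gripper open.
Joint ranges: [-2.53, 2.53], [-0.77, 2.02], [0.04, 2.7], [-1, 4.14], [0.28, 2.66], [-3.11, 3.11]. Speed limits (rad/s): [2.57, 2.57, 3.14, 3.14, 3.14, 3.14].

### API

Orientations are given as [roll, pitch, yaw] about the fixed x, y, z axes, in that order (R = Rz(yaw) Ry(pitch) Rx(roll)).
In Python, from plant import bot gives the robot as it stands. The module is installed in compiled form; this text tells all that it offers.
- The arm moves only by the tool step_arm, never from a script. Its argument "targets" is one flat list of numbers, 7 for each row, row after row: the opening, from 0 (shut) to 1 (fully open), then the shift along the tool's x, y, z each as a share of 100 mm, from -1 to 1, then the turn, a rotation vector about the tool's x, y, z each as a share of pi/4 rad, from -1 to 1. A call has 1 to 20 rows; each row is the pose to reach, as a shift and turn from the pose commanded when the call began, along the tool's axes at that moment; what a row does not reach only later rows make up. A row lasts 1/8 s, in which the tool goes at most 62.5 mm and 10.7 degrees, less where a joint would pass 70% of its speed; a pose out of reach is approached as far as the arm can. A call with a number of a shift or a turn outside -1 to 1 is refused whole. A call with a gripper value outside its range is refused whole. The fingers move at their own pace and stop on an object; the grip force is fixed at half the most. Time passes only in rows, so rows that repeat a pose let the fingers close. It gives the time, the measured TCP pose, the force, the opening and the grip force at its end, in the units of the state.
- bot.get_obs(): the state, without advancing time (a new reading comes with each control period).
- bot.capture(name): name is "scene" or "side" or "wrist"; returns (picture, depth): 420x560x3 uint8, blue, green, red; 420x560 float32, mm along the optical axis (not along the pixel's ray), 0 where there is no reading.
- bot.camera_info(name): a dict with "fx", "fy", "cx", "cy" (pixels), "camera_from_world" (4x4, takes a point from world to camera coordinates); the wrist camera has in their place "hand_eye" (4x4, takes a point from camera to tool coordinates, whose origin is the TCP and whose axes are the flange's). Camera axes: x right, y down, z forward; pixel columns grow to the right and rows downward; lengths in mm; the calibration is good to about 2 mm. A picture is of the moment at which its call begins: read the wrist's pose just before it. camera_info takes no time and is no camera call.
- bot.close_job(): hands the job in; it is judged then, once.
The state is a dict: "time": time; "joint_positions": joint angles; "dq": joint speeds; "tau": joint torques, N m; "tool_pos": TCP position; "tcp_rot": TCP orientation; "contact_force": force on the tool from outside, world axes, zero at the start; "moment": the same for the moment, N m; "grip_width": finger opening in mm; "finger_force": force on a finger pad.
Only numpy, scipy, OpenCV 4.12 (cv2) and the standard library are available. Lean on these libraries where they do the work, as an engineer would, in place of code of your own. Each camera call takes 0.05 s, during which the arm holds its last target. There are 200 camera calls.

## Working session

There is one attempt and no reset: what is moved stays moved. The work goes in short steps, Python scripts to look and compute and a tool call to move; the robot and the scene stay as the last step left them, time stands still between calls to the robot, and variables do not carry over. Pictures are saved under pics/ and viewed, at most 10 in all, crops included, and the job is handed in when it is done.

Besides the shell and the picture viewer there is one more tool, called after "Request:" as name(argument=value, ...) on one line, values as JSON. step_arm: Moves the arm, as the interface text tells. Shift numbers are shares of 100 mm and turn numbers shares of pi/4 rad, none past 1 either way. Its arguments: {"type":"object","properties":{"targets":{"type":"array"}},"required":["targets"]}

```bash
mkdir -p pics
cat > h.py <<'E'
import numpy as np, cv2
from plant import bot
from scipy.spatial.transform import Rotation as R
def cap(n,tag):
    o=bot.get_obs(); im,d=bot.capture(n); cv2.imwrite(f'pics/{tag}.png',im); np.savez(f'pics/{tag}.npz',im=im,d=d,p=o['tool_pos'],r=o['tcp_rot']); return im,d
def T_wc(n,z=None):
    i=bot.camera_info(n)
    if n!='wrist': return np.linalg.inv(np.array(i['camera_from_world']))
    T=np.eye(4);T[:3,:3]=R.from_euler('xyz',z['r']).as_matrix();T[:3,3]=z['p']
    return T@np.array(i['hand_eye'])
def cloud(n,tag):
    z=np.load(f'pics/{tag}.npz');i=bot.camera_info(n);d=z['d']
    v,u=np.mgrid[:420,:560]
    P=np.stack([(u-i['cx'])/i['fx']*d,(v-i['cy'])/i['fy']*d,d,np.ones_like(d)],-1)@T_wc(n,z).T
    P=P[...,:3];P[d==0]=np.nan
    return z['im'],P
E
python3 - <<'E'
from h import *
for n in('scene','side','wrist'): cap(n,n+'0')
print(bot.get_obs(),bot.tips_ahead)
a=[cv2.resize(cv2.imread(f'pics/{n}0.png'),(400,300)) for n in('scene','side')]
for n in('scene','side','wrist'): print(n,bot.camera_info(n), )
E
```

```text
{'time': 0.15, 'joint_positions': array([-1.45996216e-01,  3.42580862e-01,  1.52478624e+00,  1.71121364e-05,
        1.27541053e+00, -1.45959801e-01]), 'dq': array([-0.00140107, -0.00302733, -0.00324867,  0.00066749, -0.00052349,
       -0.00065597]), 'tau': array([ 7.52666965e-04, -4.31470585e+01, -2.44352603e+01,  7.18239485e-02,
        5.38185902e-02, -1.32920518e-04]), 'tool_pos': array([5.24726374e+02, 6.93292823e-02, 2.51199123e+02]), 'tcp_rot': array([-3.14042266e+00, -1.88535825e-04,  1.57075481e+00]), 'contact_force': array([-0.40279564, -0.51664643,  0.10228459]), 'moment': array([ 0.02631308,  0.0023065 , -0.03378183]), 'finger_force': 0.0, 'grip_width': 91.876651785281} 25.0
scene {'fx': 507.9914385684216, 'fy': 507.9914385684216, 'cx': 281.1015211744358, 'cy': 217.90450581442204, 'camera_from_world': array([[ 6.68253260e-01,  7.43787325e-01,  1.47646648e-02,
        -4.28823678e+02],
       [ 5.52979420e-01, -4.83350588e-01, -6.78664844e-01,
        -3.03502110e+02],
       [-4.97645799e-01,  4.61684550e-01, -7.34299690e-01,
         1.35573451e+03],
       [ 0.00000000
[... 299 characters left out ...]
447e-01, -5.26930939e-01, -7.96185675e-01,
         2.44930825e+02],
       [ 3.92427581e-01,  6.92757404e-01, -6.05051876e-01,
         4.79310376e+02],
       [ 0.00000000e+00,  0.00000000e+00,  0.00000000e+00,
         1.00000000e+00]])}
wrist {'fx': 308.531297833814, 'fy': 308.531297833814, 'cx': 279.1120008675543, 'cy': 207.83784698496083, 'hand_eye': array([[-1.28199207e-04, -9.67996990e-01, -2.50961771e-01,
         6.71749486e+01],
       [ 9.99999986e-01, -9.77082169e-05, -1.33956439e-04,
         4.94075435e-01],
       [ 1.05148403e-04, -2.50961785e-01,  9.67996989e-01,
        -1.33182243e+02],
       [ 0.00000000e+00,  0.00000000e+00,  0.00000000e+00,
         1.00000000e+00]])}
```

View pics/scene0.png

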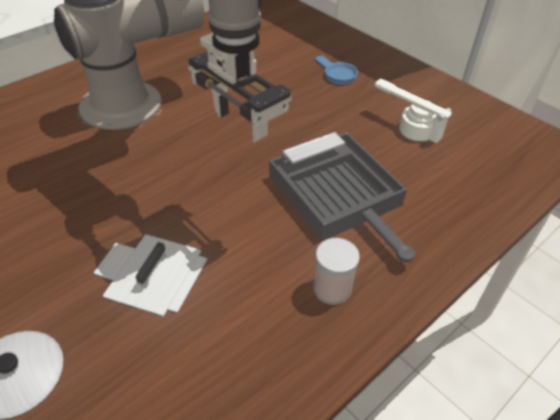

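View pics/side0.png

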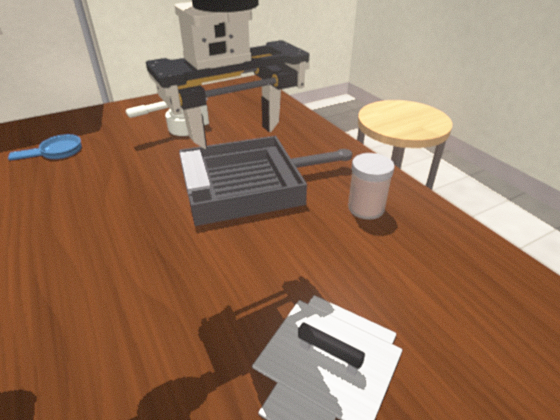

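The scene view shows the lid at about (155,272), with its bar at (151,262) and the tongue pointing left at about (112,262). The pan is at (337,185) with the lip at (314,148), its handle ends at (406,252), and the jar is at (336,270). The side view shows the lid at (330,360), the pan at (240,178) with the lip at (194,167), and the jar at (370,187).

```bash
cat > m.py <<'E'
from h import *
def rect(P2): return cv2.minAreaRect(P2.astype(np.float32).reshape(-1,1,2))
for n in('scene','side'):
    im,P=cloud(n,n+'0'); hsv=cv2.cvtColor(im,cv2.COLOR_BGR2HSV)
    x,y,z=P[...,0],P[...,1],P[...,2]
    def comp(mask,px):
        k,l=cv2.connectedComponents(mask.astype(np.uint8)); return l==l[px[1],px[0]]
    pl,pb,pp,plip,pj={'scene':((180,275),(151,262),(335,225),(314,148),(336,250)),'side':((375,345),(335,346),(250,203),(192,160),(372,167))}[n]
    def rep(name,m):
        q=P[m]; q=q[~np.isnan(q[:,0])]
        print(n,name,len(q),'z',np.percentile(q[:,2],[1,50,99]).round(1),'rect',np.round(rect(q[:,:2])[0],1),np.round(rect(q[:,:2])[1],1),round(rect(q[:,:2])[2],1),'med',np.median(q[:,:2],0).round(1))
        return q
    lm=comp((hsv[...,1]<90)&(z>1)&(z<60),pl); rep('lid',lm)
    c=rep('bar',comp((hsv[...,2]<80)&(z>30)&(z<60),pb)) 
    top=rep('lip',comp((z>56)&(z<68)&(hsv[...,1]<70)&(hsv[...,2]>100),plip))
    rim=rep('rim',comp((z>46)&(z<70),plip))
    pm=rep('pan',comp((z>6)&(z<90),pp))
    jt=rep('jartop',comp((z>101)&(z<112),pj))
    a=np.where(lm|comp((z>40)&(z<70),plip),255,0).astype(np.uint8)
    cv2.imwrite(f'pics/m_{n}.png',a)
E
python3 m.py
```

```text
scene lid 6006 z [ 1.5  6.3 47.1] rect [ 522.7 -240.6] [198.6 170.8] 29.1 med [ 544.3 -245.1]
scene bar 389 z [31.5 44.7 48.6] rect [ 539.3 -236.2] [14.2 86.2] 29.2 med [ 542.  -238.7]
scene lip 850 z [56.5 62.1 65.3] rect [516.1 213.3] [143.6  45.8] 78.4 med [518.5 208.9]
scene rim 1756 z [46.2 53.5 65. ] rect [605.  194.3] [216.1 228.3] 78.0 med [535.  197.3]
scene pan 9058 z [ 6.2 30.3 64. ] rect [675.7 179.2] [216.3 372.7] 78.0 med [615.2 181.7]
scene jartop 1197 z [101.7 106.1 108.9] rect [789.8  -2.3] [75. 75.] 8.3 med [791.4  -4.8]
side lid 13202 z [ 3.8  6.4 46.7] rect [ 526.3 -240. ] [195.  163.5] 29.4 med [ 526.8 -249.1]
side bar 232298 z [-7.547e+02 -1.000e-01  3.705e+02] rect [1242.7  787.3] [2238.8 2436.6] 0.2 med [598.8  74.9]
side lip 840 z [57.  61.7 63.5] rect [516.2 211.4] [145.   42.1] 77.9 med [514.  199.6]
side rim 1662 z [46.2 57.1 63.3] rect [604.8 192.4] [216.7 224.2] 78.2 med [526.4 178.8]
side pan 8072 z [ 6.2 29.9 62.6] rect [675.5 177.5] [216.7 368.8] 78.1 med [612.6 165.3]
side jartop 771 z [101.4 105.6 107.3] rect [787.7  -4.5] [75.  74.8] 70.0 med [785.1  -8.2]
```

Request:
step_arm(targets=[1,-0.33,0,0,0,0,0,1,-0.67,0,0,0,0,0,1,-1,0,0,0,0,0])

```text
time: 0.52
tool_pos: [524.8, -100.9, 251.5]
tcp_rot: [-3.141, -0.0, 1.571]
contact_force: [0.3, -0.7, -0.1]
grip_width: 91.9
finger_force: 0.0
```

Request:
step_arm(targets=[1,-0.33,0.03,0.1,0,0,0,1,-0.67,0.06,0.2,0,0,0,1,-1,0.1,0.3,0,0,0])

```text
time: 0.9
tool_pos: [534.8, -201.1, 221.2]
tcp_rot: [-3.141, -0.0, 1.571]
contact_force: [0.6, 0.2, -0.4]
grip_width: 91.5
finger_force: 0.0
```

Request:
step_arm(targets=[1,-0.12,0.01,0.1,0,0,-0.15,1,-0.25,0.03,0.3,0,0,-0.35,1,-0.35,0.03,0.45,0,0,-0.5,1,-0.35,0.03,0.5,0,0,-0.65,1,-0.35,0.03,0.5,0,0,-0.65,1,-0.35,0.03,0.5,0,0,-0.65])

```text
time: 1.65
tool_pos: [538.1, -234.9, 172.0]
tcp_rot: [3.141, 0.0, 2.079]
contact_force: [0.0, 0.2, 0.5]
grip_width: 91.7
finger_force: 0.0
```

Run:
```python
from h import *
o=bot.get_obs();print(o['time'],o['tool_pos'],o['tcp_rot'],o['contact_force'])
for n in('wrist','scene'):
    cap(n,n+'1'); im,P=cloud(n,n+'1'); z=P[...,2]
    m=(z>42)&(z<52)&(np.hypot(P[...,0]-539,P[...,1]+236)<60)
    m=m&(im.max(-1)<110)
    q=P[m]; r=cv2.minAreaRect(q[:,:2].astype(np.float32)); print(n,len(q),q.mean(0),r,np.median(q[:,2]))
```

```text
1.65 [ 538.14725312 -234.92808354  171.97746998] [3.14134905e+00 2.96663590e-04 2.07920235e+00] [0.01595487 0.20566777 0.52756637]
wrist 1681 [ 535.09505796 -233.95183976   45.68815436] ((535.96484375, -235.27374267578125), (15.47952938079834, 88.2889175415039), 29.28516960144043) 45.80829162222523
scene 276 [ 540.41897223 -237.7440123    45.59600276] ((538.6110229492188, -236.50987243652344), (14.648161888122559, 85.21188354492188), 28.585899353027344) 45.59036385612143
```

View pics/wrist1.png

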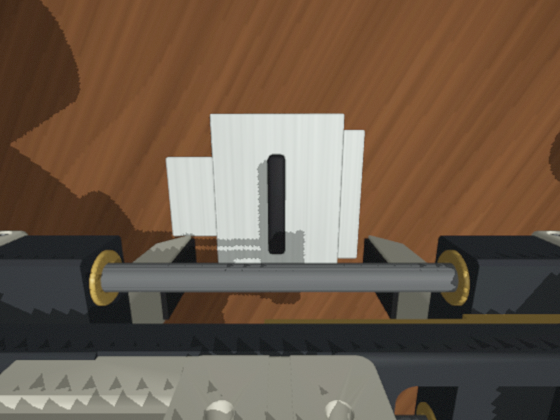

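The wrist view shows the bar upright at (276,203) between the fingers, with the tongue at left (192,196). Bar and TCP are within 2 mm of each other, so I'm going down to grip it.

Request:
step_arm(targets=[1,0,-0.01,0.35,0,0,0,1,0,-0.02,0.7,0,0,0,1,0,-0.02,1,0,0,0])

```text
time: 2.12
tool_pos: [536.3, -235.9, 71.0]
tcp_rot: [3.141, 0.0, 2.08]
contact_force: [-0.1, 0.4, -0.6]
grip_width: 91.8
finger_force: 0.0
```

Request:
step_arm(targets=[1,0,0,0.15,0,0,0,1,0,0,0.31,0,0,0,1,0,0,0.31,0,0,0,0,0,0,0.31,0,0,0,0,0,0,0.31,0,0,0,0,0,0,0.31,0,0,0,0,0,0,0.31,0,0,0,0,0,0,0.31,0,0,0,0,0,0,0.31,0,0,0,0,0,0,0.31,0,0,0])

```text
time: 3.38
tool_pos: [536.3, -236.0, 40.7]
tcp_rot: [3.142, 0.0, 2.081]
contact_force: [0.2, 0.9, 0.5]
grip_width: 26.6
finger_force: 0.0
```

Request:
step_arm(targets=[0,0,0,0,0,0,0,0,0,0,0,0,0,0,0,0,0,0,0,0,0,0,0,0,0,0,0,0])

```text
time: 3.88
tool_pos: [536.2, -235.9, 40.7]
tcp_rot: [-3.142, -0.0, 2.081]
contact_force: [-0.4, -0.6, -0.5]
grip_width: 16.0
finger_force: 30.0
```

Request:
step_arm(targets=[0,0,0,-0.1,0,0,0,0,0,0,-0.3,0,0,0,0,0,0,-0.55,0,0,0,0,0,0,-0.8,0,0,0,0,0,0,-1,0,0,0,0,0,0,-1,0,0,0])

```text
time: 4.62
tool_pos: [536.9, -236.3, 142.3]
tcp_rot: [3.14, 0.003, 2.081]
contact_force: [0.1, 0.1, -4.9]
grip_width: 15.7
finger_force: 30.0
```

Request:
step_arm(targets=[0,0.05,0.04,-0.2,0,0,0.05,0,0.15,0.12,-0.4,0,0,0.2,0,0.35,0.28,-0.6,0,0,0.4,0,0.6,0.48,-0.6,0,0,0.6,0,0.85,0.68,-0.6,0,0,0.8,0,1,0.8,-0.6,0,0,0.915,0,1,0.8,-0.6,0,0,0.915])

```text
time: 5.5
tool_pos: [556.8, -108.1, 199.5]
tcp_rot: [-3.139, -0.001, 1.365]
contact_force: [0.2, -1.0, -4.0]
grip_width: 15.5
finger_force: 30.0
```

Request:
step_arm(targets=[0,0.15,0.01,0,0,0,0,0,0.4,0.03,0,0,0,0,0,0.7,0.05,0,0,0,0,0,1,0.07,0,0,0,0])

```text
time: 6.0
tool_pos: [584.9, -12.5, 200.3]
tcp_rot: [-3.141, -0.0, 1.363]
contact_force: [-0.4, 0.1, -4.4]
grip_width: 15.5
finger_force: 30.0
```

Request:
step_arm(targets=[0,0.33,0.02,0,0,0,0,0,0.67,0.05,0,0,0,0,0,1,0.07,0,0,0,0])

```text
time: 6.38
tool_pos: [612.5, 84.2, 200.2]
tcp_rot: [-3.141, 0.0, 1.363]
contact_force: [-0.5, 0.3, -4.8]
grip_width: 15.8
finger_force: 30.0
```

Request:
step_arm(targets=[0,0.3,0.02,0,0,0,0,0,0.6,0.04,0,-0.05,0,0,0,0.85,0.06,0,-0.12,0,0,0,1,0.08,0,-0.2,0,0,0,1.0,0.08,0,-0.267,0,0,0,1.0,0.08,0,-0.267,0,0,0,1.0,0.08,0,-0.267,0,0])

```text
time: 7.25
tool_pos: [640.8, 179.1, 200.5]
tcp_rot: [2.933, 0.0, 1.362]
contact_force: [0.4, 0.5, -2.8]
grip_width: 15.5
finger_force: 30.0
```

```bash
cat > k.py <<'E'
from h import *
c,s=np.cos(-.2085),np.sin(-.2085); Rp=np.array([[c,-s,0],[s,c,0],[0,0,1]]); O=np.array([605,193.3,0])
def st():
    o=bot.get_obs(); M=Rp.T@R.from_euler('xyz',o['tcp_rot']).as_matrix(); p=Rp.T@(o['tool_pos']-O)
    L=np.column_stack([M[:,1],M[:,0],-M[:,2]]) # lid axes in pan
    h=p-6*L[:,2]; t=h+L@[-107,0,-32]
    print('t',o['time'],'TCPpan',p.round(1),'handle',h.round(1),'tongue',t.round(1),'lidx',L[:,0].round(3),'tilt',np.arcsin(L[2,0]).round(3),'F',o['contact_force'].round(1),'w',o['grip_width'])
    return p,M
if __name__=='__main__': st()
E
python3 - <<'E'
from k import *
st()
for n in('scene','side'): cap(n,n+'2')
for n in('scene','side'):
    im,P=cloud(n,n+'2'); Q=(P-O)@Rp
    # bright lid points above lip height near pan
    hsv=cv2.cvtColor(im,cv2.COLOR_BGR2HSV)
    m=(Q[...,2]>75)&(Q[...,2]<190)&(np.abs(Q[...,1])<95)&(np.abs(Q[...,0]-40)<130)&(hsv[...,1]<60)&(hsv[...,2]>110)
    k,l,stt,_=cv2.connectedComponentsWithStats(m.astype(np.uint8)); j=1+np.argmax(stt[1:,4]); q=Q[l==j]
    print(n,len(q),q.min(0).round(),q.max(0).round(), np.percentile(q,[1,99],axis=0).round(1))
a=np.hstack([cv2.imread('pics/scene2.png')[60:360,180:560],cv2.imread('pics/side2.png')[20:320,60:440]]);cv2.imwrite('pics/v2.png',a)
E
```

```text
t 7.25 TCPpan [ 37.9  -6.5 200.5] handle [ 39.2  -6.5 194.7] tongue [-58.9  -6.5 141.2] lidx [0.978 0.    0.207] tilt 0.208 F [ 0.4  0.5 -2.8] w 15.510649260338731
scene 3045 [-61. -87. 141.] [129.  76. 190.] [[-56.1 -85.2 144.9]
 [126.8  71.8 185.1]]
side 3209 [-59. -89. 141.] [126.  73. 190.] [[-56.2 -87.3 144.4]
 [124.5  68.  186. ]]
```

View pics/v2.png

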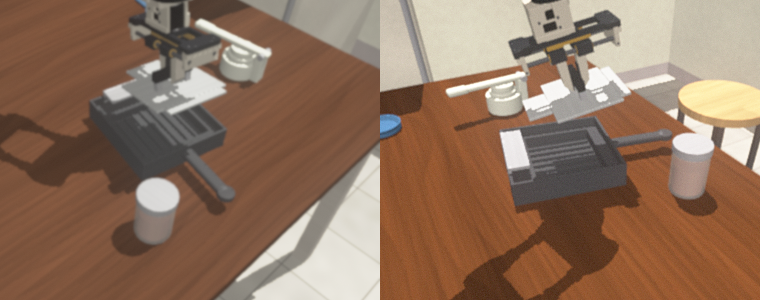

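The composite shows the tilted lid above the pan: tongue at about (110,95) on the lip side, jar untouched at (156,210). The measured lid agrees with the model, apart from a y shift of about 7 mm. I'm lowering it with the tongue clear of the lip.

Request:
step_arm(targets=[0,0.04,-0.04,0.2,0,0,0,0,0.07,-0.08,0.4,0,0,0,0,0.07,-0.13,0.6,0,0,0,0,0.07,-0.16,0.75,0,0,0,0,0.07,-0.185,0.87,0,0,0,0,0.07,-0.205,0.95,0,0,0,0,0.07,-0.21,0.985,0,0,0,0,0.07,-0.21,0.985,0,0,0])

```text
time: 8.35
tool_pos: [642.3, 186.2, 100.2]
tcp_rot: [2.931, -0.0, 1.363]
contact_force: [0.3, 0.7, -4.8]
grip_width: 15.7
finger_force: 30.0
```

Run:
```python
from k import *
st()
for n in('scene','side'): cap(n,n+'3')
for n in('scene','side'):
    im,P=cloud(n,n+'3'); Q=(P-O)@Rp
    hsv=cv2.cvtColor(im,cv2.COLOR_BGR2HSV)
    l=(np.abs(Q[...,2]-62)<4)&(np.abs(Q[...,1])<65)&(Q[...,0]<-60)&(Q[...,0]>-116)&(hsv[...,1]<60)&(hsv[...,2]>110)
    print(n,'lip',np.percentile(Q[l],[1,50,99],axis=0).round(1))
    t=(Q[...,2]<53)&(Q[...,2]>36)&(np.abs(Q[...,1])<50)&(Q[...,0]<-20)&(Q[...,0]>-75)&(hsv[...,1]<60)&(hsv[...,2]>90)
    print(n,'tongue',t.sum(),np.percentile(Q[t],[1,50,99],axis=0).round(1))
```

```text
t 8.35 TCPpan [ 38.    0.8 100.2] handle [39.2  0.8 94.4] tongue [-58.8   0.8  40.7] lidx [0.978 0.    0.209] tilt 0.21 F [ 0.3  0.7 -4.8] w 15.734244558696025
scene lip [[-112.9  -64.6   58.3]
 [ -89.9  -19.9   62. ]
 [ -68.6   29.8   65.4]]
scene tongue 291 [[-58.7 -38.3  42.4]
 [-40.9  -6.2  48.4]
 [-21.7  38.5  52.7]]
side lip [[-111.3  -64.    59.9]
 [ -91.    -6.7   61.7]
 [ -70.3   62.9   63.4]]
side tongue 449 [[-58.5 -40.5  41.9]
 [-39.4  -6.   47.8]
 [-20.5  38.5  52.6]]
```

Request:
step_arm(targets=[0,0,-0.05,-0.01,0,0,0,0,0,-0.11,-0.023,0,0,0,0,0,-0.17,-0.036,0,0,0,0,0,-0.23,-0.049,0,0,0,0,0,-0.29,-0.062,0,0,0,0,0,-0.34,-0.072,0,0,0,0,0,-0.372,-0.079,0,0,0,0,0,-0.372,-0.079,0,0,0,0,0,-0.372,-0.079,0,0,0])

```text
time: 9.57
tool_pos: [605.2, 194.1, 100.1]
tcp_rot: [2.931, -0.0, 1.363]
contact_force: [-0.4, 0.3, -4.8]
grip_width: 15.9
finger_force: 30.0
```

Run:
```python
from k import *
st()
for n in('side',):
    cap(n,n+'4'); im,P=cloud(n,n+'4'); Q=(P-O)@Rp
    hsv=cv2.cvtColor(im,cv2.COLOR_BGR2HSV)
    m=(Q[...,2]>40)&(Q[...,2]<95)&(np.abs(Q[...,1])<95)&(Q[...,0]>-66)&(Q[...,0]<130)&(hsv[...,1]<60)&(hsv[...,2]>110)
    q=Q[m];print(n,np.percentile(q,[1,50,99],axis=0).round(1))
    A=np.c_[q[:,:2],np.ones(len(q))];f=np.linalg.lstsq(A,q[:,2],rcond=None)[0];print('plane',f)
# plan: keep tongue x,-97 ; tongue z to 33.5+; TCP for tilt f
for f in(.2094,.15,.1,.05,0):
    for zt in(36,33):
        c,s=np.cos(f),np.sin(f);print(f,zt,-97+107*c-38*s,zt+107*s+38*c)
cv2.imwrite('pics/v4.png',cv2.resize(cv2.imread('pics/side4.png')[80:260,130:430],(780,468)))
```

```text
t 9.575 TCPpan [  0.    0.8 100.1] handle [ 1.3  0.8 94.2] tongue [-96.7   0.8  40.6] lidx [0.978 0.    0.209] tilt 0.21 F [-0.4  0.3 -4.8] w 15.905884482545964
side [[-63.5 -80.1  48. ]
 [ 15.3 -20.9  66.9]
 [110.8  76.2  90.8]]
plane [ 1.36120670e-01 -4.89403724e-03  6.43698704e+01]
0.2094 36 -0.2365035013922041 95.41233664285488
0.2094 33 -0.2365035013922041 92.41233664285488
0.15 36 3.1198563051597503 89.56318113624472
0.15 33 3.1198563051597503 86.56318113624472
0.1 36 5.671775852169288 84.49233386177559
0.1 33 5.671775852169288 81.49233386177559
0.05 36 7.967069429975622 79.30028100697129
0.05 33 7.967069429975622 76.30028100697129
0 36 10.0 74.0
0 33 10.0 71.0
```

View pics/v4.png

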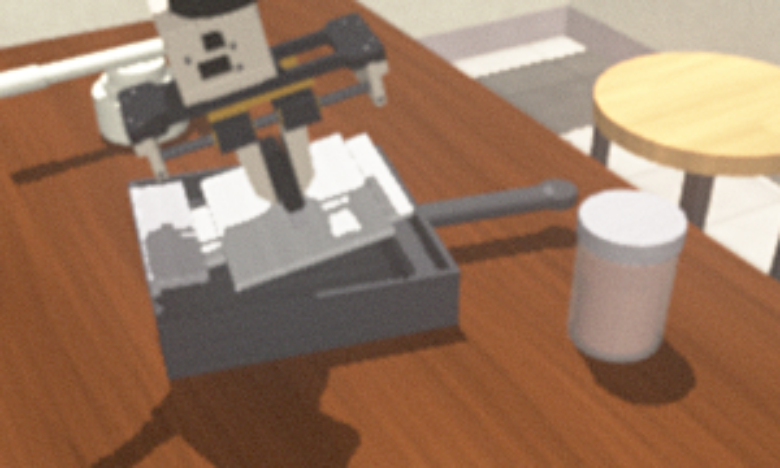

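The side view shows the tongue under the lip at about (175,255) and the far end raised over the rim at (400,210). The lid is tilted 12 degrees with the tongue about 19–27 mm in, so I'm swinging it down slowly.

Request:
step_arm(targets=[0,0,0.007,0.04,0.038,0,0,0,0,0.015,0.08,0.076,0,0,0,0,0.02,0.118,0.108,0,0,0,0,0.025,0.155,0.14,0,0,0,0,0.03,0.188,0.172,0,0,0,0,0.035,0.22,0.204,0,0,0,0,0.038,0.253,0.236,0,0,0,0,0.041,0.286,0.267,0,0,0,0,0.041,0.286,0.267,0,0,0,0,0.041,0.286,0.267,0,0])

```text
time: 10.88
tool_pos: [614.6, 192.0, 72.9]
tcp_rot: [3.141, 0.0, 1.363]
contact_force: [0.1, 0.4, -5.2]
grip_width: 15.8
finger_force: 30.0
```

```bash
python3 k.py
```

```text
t 10.875 TCPpan [ 9.7  0.7 72.9] handle [ 9.7  0.7 66.9] tongue [-97.3   0.7  34.8] lidx [1. 0. 0.] tilt 0.0 F [ 0.1  0.4 -5.2] w 15.794282640376256
```

Request:
step_arm(targets=[0,0,0,0.008,0,0,0,0,0,0,0.016,0,0,0,0,0,0,0.016,0,0,0])

```text
time: 11.25
tool_pos: [614.6, 192.1, 71.3]
tcp_rot: [3.142, 0.0, 1.363]
contact_force: [0.1, 0.6, -5.6]
grip_width: 15.8
finger_force: 30.0
```

Request:
step_arm(targets=[0,0,0,0.005,0,0,0,0,0,0,0.01,0,0,0,0,0,0,0.01,0,0,0])

```text
time: 11.62
tool_pos: [614.7, 192.0, 70.7]
tcp_rot: [3.141, -0.0, 1.363]
contact_force: [-1.5, -0.2, -1.0]
grip_width: 16.0
finger_force: 30.0
```

The lid now rests on the ledge. Next I let go and retreat.

Request:
step_arm(targets=[0.45,0,0,0,0,0,0,0.45,0,0,0,0,0,0,0.45,0,0,0,0,0,0,0.45,0,0,0,0,0,0,0.45,0,0,0,0,0,0,0.45,0,0,0,0,0,0,0.45,0,0,-0.1,0,0,0,0.45,0,0,-0.3,0,0,0,0.45,0,0,-0.6,0,0,0,0.45,0,0,-1,0,0,0,0.45,0,0,-1,0,0,0])

```text
time: 13.0
tool_pos: [616.6, 192.4, 175.0]
tcp_rot: [3.134, -0.003, 1.363]
contact_force: [-0.5, -0.7, 0.1]
grip_width: 41.5
finger_force: 0.0
```

Run:
```python
from k import *
st()
for n in('scene','side'):
    cap(n,n+'5'); im,P=cloud(n,n+'5'); Q=(P-O)@Rp
    hsv=cv2.cvtColor(im,cv2.COLOR_BGR2HSV)
    m=(Q[...,2]>25)&(Q[...,2]<50)&(np.abs(Q[...,1])<95)&(Q[...,0]>-66)&(Q[...,0]<130)&(hsv[...,1]<60)&(hsv[...,2]>100)
    q=Q[m];print(n,len(q),np.percentile(q,[1,50,99],axis=0).round(1))
    A=np.c_[q[:,:2],np.ones(len(q))];print('plane',np.linalg.lstsq(A,q[:,2],rcond=None)[0])
    b=(Q[...,2]>67)&(Q[...,2]<85)&(np.abs(Q[...,1])<60)&(np.abs(Q[...,0]-10)<25)&(hsv[...,2]<90)
    print('bar',b.sum(),cv2.minAreaRect(Q[b][:,:2].astype(np.float32)),np.median(Q[b][:,2]))
cv2.imwrite('pics/v5.png',cv2.resize(cv2.imread('pics/side5.png')[80:260,130:430],(780,468)))
```

```text
t 13.0 TCPpan [ 11.6   1.6 175. ] handle [ 11.6   1.6 169. ] tongue [-95.1   1.6 136.2] lidx [1.    0.    0.008] tilt 0.008 F [-0.5 -0.7  0.1] w 41.47021817980833
scene 3416 [[-63.8 -77.9  28.7]
 [ 31.2  -4.5  36.2]
 [119.7  88.8  49.2]]
plane [ 1.24313944e-02 -9.08068862e-03  3.59483714e+01]
bar 205 ((13.626886367797852, -1.9859046936035156), (12.31269359588623, 82.15531921386719), 1.1078921556472778) 74.61779404651327
side 3200 [[-64.1 -79.6  28.4]
 [ 21.3 -10.2  35.5]
 [119.4  92.6  49.5]]
plane [ 4.70225674e-03 -1.26405180e-02  3.53021332e+01]
bar 177 ((9.107497215270996, -0.7755622863769531), (90.33277130126953, 15.628490447998047), 89.29560089111328) 75.00790326460168
```

View pics/v5.png

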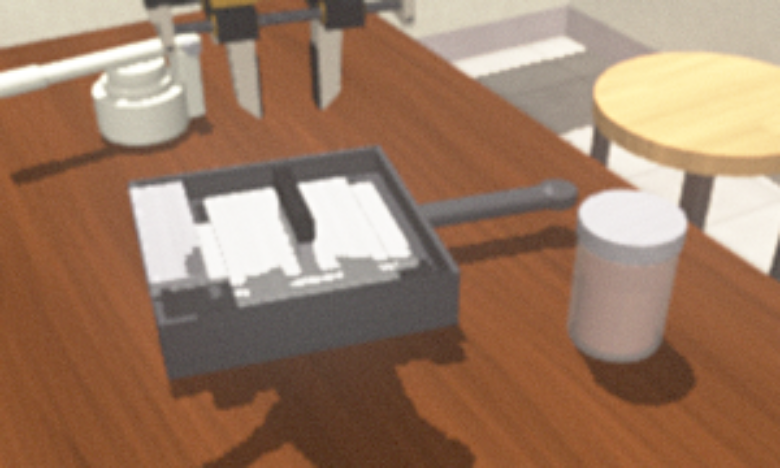

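The side view shows the lid flat inside the rim: bar at (295,205), tongue under the lip at about (205,250), gripper clear above and jar untouched at (630,275). The plate top measures about 36 mm and the bar top about 75 mm, which is fully home.

```bash
python3 -c "
from plant import bot
print(bot.close_job())"
```

```text
the job is handed in; nothing more can be done
None
```

The lid lies flat on the pan's ledge with its tongue about 27 mm under the lip, set down gently and let go; the jar was not touched, and the job was handed in at about 13 s (no verdict was returned).

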